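Put the steel combs away in their trays

TASK

Put each of the three steel combs into the wooden tray made for its length: the short comb in the short tray, the medium in the medium and the long in the long, each lying flat on its tray's floor inside the walls. Leave the two brushes and the treat jar where they are.

Things in the scene. Friction and masses are not known exactly. Their poses are not given: they have to be found in the camera images.
- comb_short: The short one of three steel combs, lying flat: 100 x 34 x 12 mm, under 0.16 kg. Origin: centre of its underside. x along its length, z up, +y towards the solid spine (12 mm square bar), teeth to -y. The row of teeth is 7 mm thick, 2.5 to 9.5 mm above the underside. Grip it from above across its middle (fingers closing along y, 34 mm), tips near the table.
- tray_short: The short one of three shallow pale wooden trays, for the short comb; fixed. Outside 128 x 62 mm, inside 120 x 54 mm, floor 4 mm above the table, rim 14 mm above the table. Both long walls have a 76 mm gap in the middle for the fingers. Origin: centre of its underside, on the table; x along its length, z up.
- comb_medium: The medium one of three steel combs, lying flat: 140 x 34 x 12 mm, under 0.16 kg. Origin: centre of its underside. x along its length, z up, +y towards the solid spine (12 mm square bar), teeth to -y. The row of teeth is 7 mm thick, 2.5 to 9.5 mm above the underside. Grip it from above across its middle (fingers closing along y, 34 mm), tips near the table.
- tray_medium: The medium one of three shallow pale wooden trays, for the medium comb; fixed. Outside 168 x 62 mm, inside 160 x 54 mm, floor 4 mm above the table, rim 14 mm above the table. Both long walls have a 76 mm gap in the middle for the fingers. Origin: centre of its underside, on the table; x along its length, z up.
- comb_long: The long one of three steel combs, lying flat: 180 x 34 x 12 mm, under 0.16 kg. Origin: centre of its underside. x along its length, z up, +y towards the solid spine (12 mm square bar), teeth to -y. The row of teeth is 7 mm thick, 2.5 to 9.5 mm above the underside. Grip it from above across its middle (fingers closing along y, 34 mm), tips near the table.
- tray_long: The long one of three shallow pale wooden trays, for the long comb; fixed. Outside 208 x 62 mm, inside 200 x 54 mm, floor 4 mm above the table, rim 14 mm above the table. Both long walls have a 76 mm gap in the middle for the fingers. Origin: centre of its underside, on the table; x along its length, z up.
- slicker_brush: Bystander: blue plastic slicker brush with handle, about 195 mm long (y: -102 to +93 mm from the origin, handle towards -y), 52 mm wide, 33 mm high, lying bristles down beyond the trays. Origin on the table under its neck; z up.
- curry_brush: Bystander: round grey silicone curry brush, 84 mm across, 53 mm high with a loop handle on top. Origin: centre of its underside, z up.
- treat_jar: Bystander: closed glass treat jar with a steel lid, 90 mm across, 125 mm high. Origin: centre of its underside, z up.

How it is judged:
At the end, for the whole second after the job is handed in: Each comb lies flat (within 0.08 rad) and at rest in the tray of its own length: its centre within 15 mm of the tray's centre seen from above, its underside less than 9 mm above the tray's underside (it rests at 4 mm), its length within 0.25 rad of the tray's length, either way round (horizontal distance between comb_short and tray_short below 0.015 m and z of comb_short in the frame of tray_short below 0.009 m and angle between the x axis of comb_short and the x axis of tray_short, either way round below 0.25 rad and angle between each of comb_short, comb_medium, comb_long's own z axis and vertical below 0.08 rad and linear speed of each of comb_short, comb_medium, comb_long below 0.02 m/s and horizontal distance between comb_medium and tray_medium below 0.015 m and z of comb_medium in the frame of tray_medium below 0.009 m and angle between the x axis of comb_medium and the x axis of tray_medium, either way round below 0.25 rad and horizontal distance between comb_long and tray_long below 0.015 m and z of comb_long in the frame of tray_long below 0.009 m and angle between the x axis of comb_long and the x axis of tray_long, either way round below 0.25 rad); the robot touches nothing.
It fails at once if the slicker brush is moved by more than 20 mm (distance of slicker_brush from where it was at the start of the episode above 0.02 m).
It fails at once if the curry brush is moved by more than 20 mm (distance of curry_brush from where it was at the start of the episode above 0.02 m).
It fails at once if the treat jar is moved by more than 20 mm (distance of treat_jar from where it was at the start of the episode above 0.02 m).
It also fails if it takes over 77 s, if anything falls off the work surface, if the arm or the gripper's body presses on something with over 40 N, if the wrist force passes 120 N, or if a joint passes its speed limit or range.

ROBOT

A 6-joint arm with a two-finger parallel gripper is mounted at the origin on the work surface. World frame = base frame: x ahead of the robot, y to its left, z up, the work surface at z = 0. Lengths are in m, angles in rad, forces in N, time in s.
With the tool pointing down it reaches from about 0.2 to 0.875 m from the base axis. Payload 3.4 kg.
Tool frame: the origin (TCP) lies between the finger pads; the fingertips stand 25 mm ahead of it and the grasp point (between the pads) lies 6 mm ahead of it (r.nose_length is the z of the fingertips in the tool frame, in m); z points along the fingers, y is the line along which they close (so a half turn about z gives the same grasp; the last joint's range is limited). The gripper opens to 94 mm and grips with 3 to 60 N. Pads are 16 mm wide; open, the fingers measure 119 mm over their backs; the gripper's body (75 mm by 177 mm) begins 78 mm behind the grasp point.
Start: joints at [1.225, 0.276, 1.505, -0, 1.361, -0.121], TCP at [0.128, 0.561, 0.23] pointing down, gripper open.
Joint ranges: [-2.89, 2.89], [-0.75, 2.08], [0.22, 2.7], [-1.18, 4.32], [0.11, 2.71], [-2.7, 2.7]. Speed limits (rad/s): [2.57, 2.57, 3.14, 3.14, 3.14, 3.14].

INTERFACE

Orientations are given as a unit quaternion [w, x, y, z].
In Python, from plant import r, gripper_to, inverse_kinematics, vision, models, telemetry gives the robot as it stands. Calls block until the motion is done:
- r.move_to(position, orientation): joint-space move of the TCP to a pose.
- r.move_l(position, rot=None, vel=0.15, guard=None): straight line of the TCP; rot=None keeps the orientation; vel is the mean speed in m/s. With guard (N) it stops when the force on the tool has changed by that much, and returns True; else False.
- r.movej(angles): joint-space move.
- gripper_to(opening, f_grip=None): finger opening in m; f_grip is the grip in N (None keeps the last); returns when the fingers have stopped.
- r.hold(seconds).
- inverse_kinematics(position, orientation): joint angles nearest the present ones, or None.
- vision.snapshot(name): name is "side" or "top" or "wrist"; returns the picture (420x560x3 uint8, red, green, blue); there is no depth.
- vision.get_calibration(name): a dict with "fx", "fy", "cx", "cy" (pixels), "position" and "orientation" of the camera in the world. Camera axes: x right, y down, z forward; pixel columns grow to the right and rows downward; lengths in m; the calibration is good to about 2 mm. The wrist camera is an equidistant fisheye: a pixel r from the principal point sees the ray r / f radians off the axis. A picture is of the moment at which its call begins: read the wrist's pose just before it. get_calibration takes no time and is no camera call; for the wrist camera it gives the pose at the moment of the call.
A pose or a line that the arm cannot do raises r.PlanningError and nothing moves.
- r.sign_off(): hands the job in; it is judged then, once.
Trained networks look in the newest picture that a camera, given by its name, has taken for a name from the list of things; names that differ only in an ending like _2 or _b are one class to them, and where a whole thing is asked for, a point or a joint stands for the part that bears it (a point fixed in the world has none). Each returns a list of dicts, best first, with "score" (0 to 1); they miss things now and then, are a little off and sometimes report something else, mostly with a low value. They report only what shows in the picture. A call takes as long as a camera call.
- models.boxes_of(thing, camera): "at" ([x, y, z] in m, in world coordinates, good to about 4 mm: the middle of the surface that is visible of it).
- models.regions_of(thing, camera): "pixels" (420x560 bool, what is visible of it).
- models.mark_of(thing, camera): "at" ([x, y, z] in m, in world coordinates, good to about 4 mm: a listed point, or the origin of a listed thing).
Readings, each from a call of its own:
- telemetry.current_t(): time.
- telemetry.current_joints(): joint angles.
- telemetry.current_dq(): joint speeds.
- telemetry.current_joint_efforts(): joint torques, N m.
- telemetry.current_ee_pos(): TCP position.
- telemetry.current_tool_rot(): TCP orientation.
- telemetry.current_wrist_force(): force on the tool from outside, world axes, zero at the start.
- telemetry.current_torque(): the same for the moment, N m.
- telemetry.current_opening(): finger opening in m.
- telemetry.current_finger_force(): force on a finger pad.
Only numpy, scipy, OpenCV 4.12 (cv2) and the standard library are available. Lean on these libraries where they do the work, as an engineer would, in place of code of your own. Each camera call takes 0.05 s, during which the arm holds its last target. There are 200 camera calls.

## Working session

There is one attempt and no reset: what is moved stays moved. The work goes in short steps, each a Python script; the robot and the scene stay as the last script left them, time stands still between calls to the robot, and variables do not carry over. Pictures are saved under pics/ and viewed, at most 14 in all, crops included, and the job is handed in when it is done.

```bash
mkdir -p pics
cat > h.py <<'E'
import numpy as np, cv2
from plant import r, gripper_to, inverse_kinematics, vision, models, telemetry
from scipy.spatial.transform import Rotation as R
def snap(cam,name):
    im=vision.snapshot(cam); cv2.imwrite(f'pics/{name}.png',im[:,:,::-1]); return im
def plane(cam,uv,z):
    c=vision.get_calibration(cam); q=c['orientation']; M=R.from_quat([q[1],q[2],q[3],q[0]]).as_matrix()
    uv=np.atleast_2d(uv).astype(float)
    d=np.c_[(uv[:,0]-c['cx'])/c['fx'],(uv[:,1]-c['cy'])/c['fy'],np.ones(len(uv))]@M.T
    p=np.array(c['position']); return (p+d*((z-p[2])/d[:,2])[:,None])[:,:2]
def down(yaw): # tool pointing down, tool y axis at angle yaw+90deg
    q=(R.from_euler('z',yaw)*R.from_euler('x',np.pi)).as_quat(); return [q[3],q[0],q[1],q[2]]
E
python3 - <<'E'
from h import *
print(telemetry.current_t(), telemetry.current_tool_rot(), r.nose_length)
snap('top','top0');
for n in ['short','medium','long']:
    for k,z in (('comb',.012),('tray',.010)):
        t=f'{k}_{n}'
        m=models.mark_of(t,'top'); g=models.regions_of(t,'top')
        print(t,[(np.round(a['at'],3).tolist(),round(a['score'],2)) for a in m[:3]])
        for a in g[:2]:
            v,u=np.nonzero(a['pixels']); 
            if len(u)<20: continue
            xy=plane('top',np.c_[u,v],z).astype(np.float32)
            c,s,an=cv2.minAreaRect(xy*1000); print('   reg',round(a['score'],2),len(u),np.round(c),np.round(s),round(an,1),'px',u.mean().round(),v.mean().round())
for t in ['slicker_brush','curry_brush','treat_jar']:
    print(t,[(np.round(a['at'],3).tolist(),round(a['score'],2)) for a in models.mark_of(t,'top')[:2]])
snap('side','side0'); print(telemetry.current_t())
E
```

```text
0.0 [-2.01050890e-04  1.12167953e-01  9.93688854e-01 -8.77804851e-04] 0.025
comb_short [([0.475, 0.073, -0.002], 0.56)]
   reg 0.89 305 [476.  70.] [97. 29.] 9.6 px 246.0 271.0
tray_short [([0.476, -0.203, -0.0], 0.83), ([0.546, -0.078, -0.004], 0.52)]
   reg 0.73 1640 [ 477. -203.] [ 66. 129.] 77.7 px 370.0 271.0
   reg 0.68 1062 [738. 206.] [81. 82.] 1.2 px 190.0 153.0
comb_medium [([0.464, -0.344, 0.002], 0.91)]
   reg 0.59 494 [ 468. -341.] [ 36. 140.] 78.6 px 434.0 275.0
tray_medium [([0.516, 0.205, -0.001], 0.75)]
   reg 0.69 2088 [516. 203.] [168.  63.] 1.4 px 189.0 251.0
comb_long [([0.546, -0.075, -0.002], 0.85)]
   reg 0.97 509 [546. -75.] [178.  32.] 0.3 px 310.0 238.0
tray_long [([0.542, 0.348, 0.002], 0.78)]
   reg 0.64 2617 [545. 344.] [ 66. 208.] 82.6 px 127.0 238.0
slicker_brush [([0.724, 0.0, 0.002], 0.92), ([0.517, 0.205, -0.005], 0.52)]
curry_brush [([0.735, 0.206, 0.003], 0.61)]
treat_jar [([0.739, -0.255, 0.002], 0.77)]
0.85
```

View pics/top0.png

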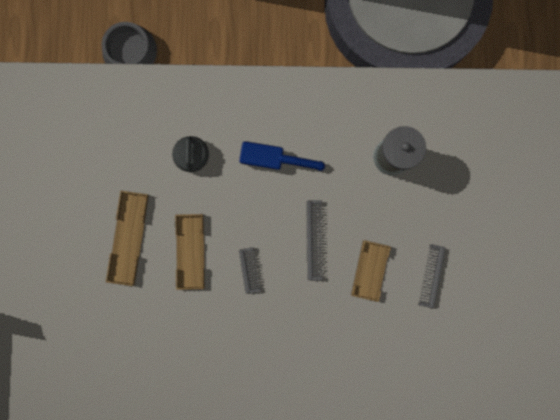

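View pics/side0.png

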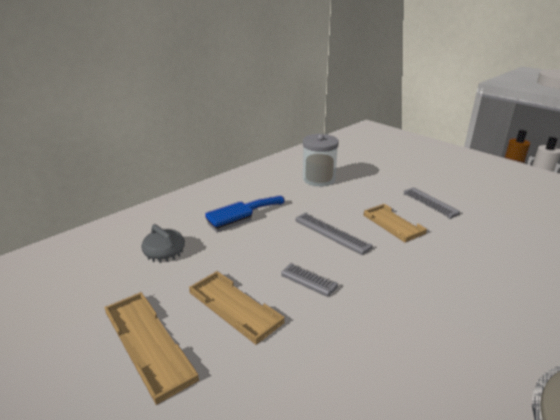

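The top view shows long, medium and short trays at about px (127,238), (190,252) and (371,271). The short, long and medium combs are at (251,271), (316,240) and (432,276). The network regions agree with the picture, so I start with the short comb.

```bash
cat >> h.py <<'E'
def pick(xy,yaw,H=.15):
    gripper_to(.07,25); r.move_to([*xy,H],down(yaw)); r.move_l([*xy,.05],vel=.2)
    g=r.move_l([*xy,.027],vel=.05,guard=15); gripper_to(.02,25)
    print('guard',g,'open',telemetry.current_opening(),'F',telemetry.current_finger_force(),'z',telemetry.current_ee_pos()[2])
    r.move_l([*xy,H],vel=.15); print('lifted open',telemetry.current_opening(),telemetry.current_t())
def place(xy,yaw,H=.15):
    r.move_to([*xy,H],down(yaw)); r.move_l([*xy,.05],vel=.15)
    g=r.move_l([*xy,.0305],vel=.03,guard=6); print('place guard',g,telemetry.current_ee_pos(),'open',telemetry.current_opening())
    gripper_to(.052); r.move_l([*xy,H],vel=.15); print('t',telemetry.current_t(),telemetry.current_joints()[5])
E
python3 - <<'E'
from h import *
d=np.pi/180
pick([.4755,.0715],9.6*d)
snap('wrist','w1')
print(telemetry.current_joints())
E
```

```text
guard False open 0.033624668189679234 F 25.000138878822327 z 0.02709626453822287
lifted open 0.033695999737728174 6.4667
[4.41504033e-03 1.98885310e-01 1.82828644e+00 1.10941025e-05
 1.11677579e+00 1.40763307e+00]
```

View pics/w1.png

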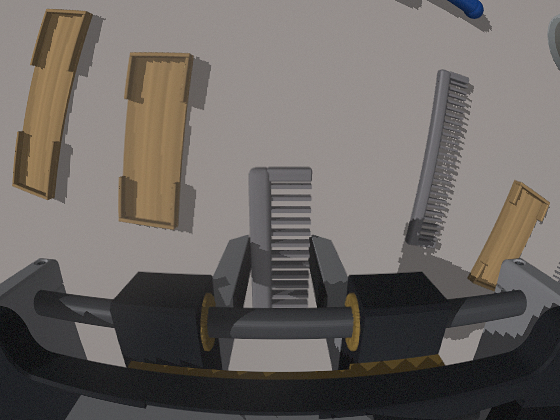

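The wrist view shows the short comb square between the fingers, its far end at rows 168–172 and columns 250–312. I'll work out its lengthwise offset in the grip from that end, then place it.

```bash
cat >> h.py <<'E'
def fish(uv,z):
    c=vision.get_calibration('wrist'); q=c['orientation']; M=R.from_quat([q[1],q[2],q[3],q[0]])
    uv=np.atleast_2d(uv).astype(float); a=(uv[:,0]-c['cx'])/c['fx']; b=(uv[:,1]-c['cy'])/c['fy']; t=np.hypot(a,b)
    k=np.sin(t)/np.maximum(t,1e-9); d=M.apply(np.c_[a*k,b*k,np.cos(t)])
    p=np.array(c['position']); return (p+d*((z-p[2])/d[:,2])[:,None])[:,:2]
def intool(xy):
    q=telemetry.current_tool_rot(); M=R.from_quat([q[1],q[2],q[3],q[0]])
    P=np.c_[xy-np.array(telemetry.current_ee_pos())[:2],np.zeros(len(xy))]
    return M.inv().apply(P)[:,:2]
E
python3 - <<'E'
from h import *
d=np.pi/180
z=telemetry.current_ee_pos()[2]-.025
print('comb far end in tool mm',(intool(fish([[256,168],[305,168]],z+.009))*1000).round(1))
r.move_to([.4765,-.203,.15],down(-12.3*d))
vision.snapshot('wrist')
for t in ['comb_short','tray_short','tray_medium','tray_long','comb_medium','comb_long']:
    m=models.mark_of(t,'wrist'); print(t,[(np.round(a['at'],3).tolist(),round(a['score'],2)) for a in m[:2]])
place([.4765,-.203],-12.3*d)
snap('wrist','w2')
E
```

```text
comb far end in tool mm [[ 48.8 -13. ]
 [ 48.8  13.1]]
comb_short [([0.48, -0.201, 0.121], 0.89)]
tray_short [([0.477, -0.204, -0.0], 0.66)]
tray_medium []
tray_long []
comb_medium [([0.47, -0.343, 0.002], 0.65)]
comb_long []
place guard True [ 0.47615906 -0.20280685  0.03106717] open 0.033903051378503885
t 11.075 1.2483517380905995
```

View pics/w2.png

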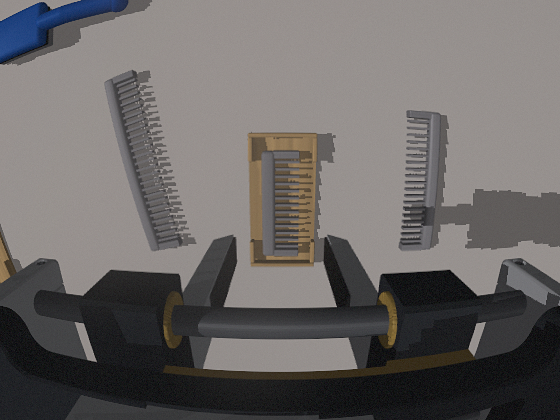

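The short comb lies flat inside its tray (px 262–312, 150–255), within all four walls. Next are the medium and long combs.

Run:
```python
from h import *
d=np.pi/180
pick([.468,-.342],-11.4*d)
place([.516,.204],1.4*d)
snap('wrist','w3')
pick([.546,-.075],.3*d)
place([.5445,.3455],-7.4*d)
snap('wrist','w4')
```

```text
guard False open 0.033343503336885454 F 25.000149607658386 z 0.027100680009243847
lifted open 0.03344224936436319 15.1167
place guard True [0.51559889 0.20392066 0.03104404] open 0.03372762382024096
t 19.9917 1.7974140063451578
guard False open 0.03376870757112377 F 24.986464977264404 z 0.02713483377974197
lifted open 0.03387067335634707 24.5
place guard True [0.54406671 0.34537259 0.0311036 ] open 0.033803877391616326
t 28.9417 2.15751288705689
```

View pics/w4.png

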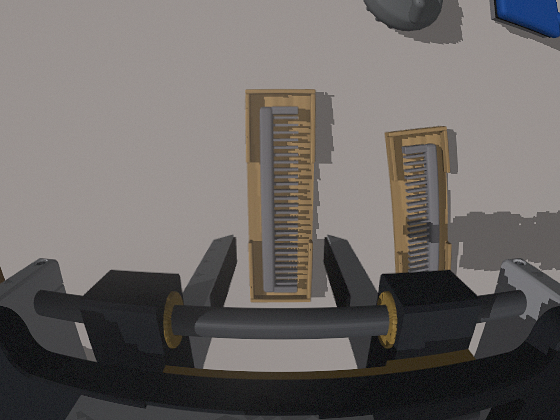

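View pics/w3.png

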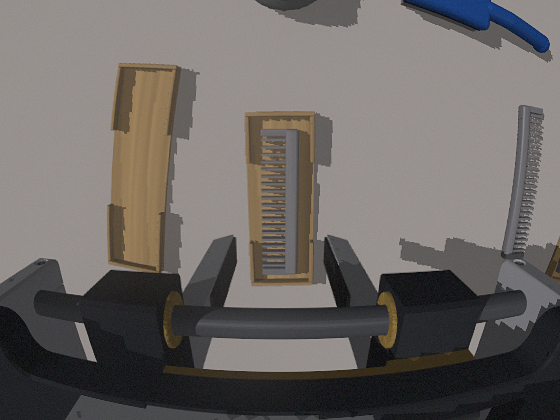

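The long comb (px 262–300, 107–292) and the medium comb (px 262–298, 129–273) each lie flat inside their trays, with a margin on every side. The brushes and jar were never approached. I'm handing it in.

```bash
python3 -c "
from h import *
print(r.sign_off())"
```

```text
the job is handed in; nothing more can be done
None
```

All three combs are lying flat in the trays for their lengths, checked in the wrist camera pictures, and the job was handed in at about 29 s without going near the brushes or jar; the hand-in call gave no verdict.

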